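# Move a coated glass plate from the drip stand to the plate dryer with the lifter

## Robot

A 6-joint arm with a two-finger parallel gripper is mounted at the origin on the work surface. World frame = base frame: x ahead of the robot, y to its left, z up, the work surface at z = 0. Lengths are in m, angles in degrees, forces in N, time in s.
With the tool pointing down it reaches from about 0.4 to 0.825 m from the base axis. Payload 7 kg.
Tool frame: the origin (TCP) lies midway between the tips of the shut fingers; the grasp point (between the pads) lies 19 mm behind it; z points along the fingers, y is the line along which they close (so a half turn about z gives the same grasp; the last joint's range is limited). The gripper opens to 88 mm and grips with 3 to 60 N. Pads are 19 mm wide; open, the fingers measure 130 mm over their backs; the gripper's body (78 mm by 193 mm) begins 47 mm behind the grasp point.
Start: joints at [-60.04, 20.546, 0.682, 0, -70.136, -16.507], TCP at [0.157, -0.656, 0.227] pointing down, gripper open.
Joint ranges: [-176.03, 176.03], [-82.01, 121.73], [-58.28, 71.71], [-173.87, 95.51], [-174.79, -0.11], [-173.66, 173.66]. Speed limits (degrees/s): [136.94, 136.94, 172.46, 180, 180, 180].

## Interface

Orientations are given as a 3x3 rotation matrix whose columns are the frame's x, y, z axes.
In Python, from rig import robot gives the robot as it stands. Calls block until the motion is done:
- robot.goto(position, orientation): joint-space move of the TCP to a pose.
- robot.servo_line(position, ori=None, speed=0.15): straight line of the TCP; ori=None keeps the orientation; speed is the mean speed in m/s.
- robot.movej(angles): joint-space move.
- robot.move_gripper(opening): opening from 0.0 (shut) to 1.0 (fully open); the grip force is fixed at half the most; returns when the fingers have stopped.
- robot.dwell(seconds).
- robot.ik(position, orientation): joint angles nearest the present ones, or None.
- robot.grab_frame(name): name is "scene" or "top" or "wrist"; returns (picture, depth): 384x512x3 uint8, red, green, blue; 384x512 float32, m along the optical axis (not along the pixel's ray), 0 where there is no reading.
- robot.camera_info(name): a dict with "vfov" (degrees; the focal length in pixels is half the picture's height over the tangent of half this angle, whatever the lens; pixels are square), "cx", "cy" (the principal point, pixels), "view" (4x4, takes a point from world to camera coordinates); the wrist camera has in their place "T_tool_cam" (4x4, takes a point from camera to tool coordinates, whose origin is the TCP and whose axes are the flange's). Camera axes: x right, y down, z forward; pixel columns grow to the right and rows downward; lengths in m; the calibration is good to about 2 mm. A picture is of the moment at which its call begins: read the wrist's pose just before it. camera_info takes no time and is no camera call.
A pose or a line that the arm cannot do raises robot.Unreachable and nothing moves.
- robot.job_done(): hands the job in; it is judged then, once.
Readings, each from a call of its own:
- robot.read_t(): time.
- robot.read_qpos(): joint angles.
- robot.read_qvel(): joint speeds.
- robot.read_effort(): joint torques, N m.
- robot.read_position(): TCP position.
- robot.read_tcp_rot(): TCP orientation.
- robot.read_force(): force on the tool from outside, world axes, zero at the start.
- robot.read_ft_torque(): the same for the moment, N m.
- robot.read_grip_width(): opening from 0.0 (shut) to 1.0 (fully open).
- robot.read_finger_force(): force on a finger pad.
Only numpy, scipy, OpenCV 4.12 (cv2) and the standard library are available. Lean on these libraries where they do the work, as an engineer would, in place of code of your own. Each camera call takes 0.05 s, during which the arm holds its last target. There are 200 camera calls.

## Task

Take the plate lifter by its handle, slide its blade under the coated glass plate on the drip stand, carry the plate over and set it down flat, square and centred across the dryer's two ribs; then draw the lifter out and lay it flat on the bench again. The plate is fragile: raise and lower it slowly, never drop, knock, press (more than 8 N) or tip it, and never touch it with the robot itself. Leave the other glassware and things where they stand.

Things in the scene. Friction and masses are not known exactly. Their poses are not given: they have to be found in the camera images.
- plate: The coated plate: a flat glass plate with a white coating, 80 mm along its x, 100 mm along its y, 4 mm thick, about 0.1 kg. Origin: centre of its underside; z up. At the start it lies across the two rails of the stand.
- lifter: Plate lifter, 0.2 kg, flat on the bench at first. Steel blade 48 mm wide, 4 thick, from x = -40 to its tip at x = +125 mm. Over its rear a wooden handle bar along x (x = -45 to 45), 22 mm thick, 40 to 66 mm above the blade's underside, on posts at x = -32 and 32 (front post ends at x = 36; the blade before it is free). Origin: blade's underside below mid-handle; x to the tip, z up.
- lifter_grip (a point): The middle of the lifter's handle bar, 53 mm above the blade's underside; same axes as the lifter.
- stand: Drip stand, fixed. Steel base 110 (x) by 116 (y) by 6 mm; two rails along x, 100 mm long, 12 wide, at y = 36 to 48 and -36 to -48 mm, tops 30 mm above the bench. Between them a channel 72 mm wide, 24 deep, open at both ends. Origin: centre of its underside; -x is its front, which looks to the robot.
- dryer: Plate dryer, fixed. White box 160 (x) by 180 (y) mm, steel top 45 mm above the bench; on it two ribs along x, 100 mm long, 16 wide, at y = 34 to 50 and -34 to -50 mm, tops 65 mm above the bench. Between them a channel 68 mm wide, 20 deep, open at both ends. Origin: centre of its underside; -x is its front with the dark panel, which looks to the robot.
- dryer_rest (a point): The middle between the dryer's two ribs, level with their tops (65 mm above the bench): where the middle of the plate's underside belongs. Axes as the dryer's.
- beaker: Bystander: glass beaker, 68 mm wide, 85 mm tall. Origin: under its middle.
- amber_bottle: Bystander: brown glass bottle, 68 mm wide, 140 mm tall. Origin: under its middle.
- wash_bottle: Bystander: white plastic wash bottle with a bent spout, 66 mm wide, 185 mm tall. Origin: under its middle.
- conical_flask: Bystander: conical glass flask, 80 mm wide at the foot, 125 mm tall. Origin: under its middle.
- petri_dish: Bystander: shut glass petri dish, 94 mm wide, 15 mm tall. Origin: under its middle.
- jar: Bystander: small glass jar, 56 mm wide, 70 mm tall. Origin: under its middle.
- brush: Bystander: white bottle brush on a wire stem, 240 mm long, lying on the bench, origin under its middle.
There are look-alikes about, which are no part of the job. What is shaped like the lifter but purple is not meant. Of the things that look like the plate, the smaller one is meant.

How it is judged:
By the outcome, as a careful person would: the job done as asked, in the order asked, and still so for the second after the job is handed in, with the robot touching nothing.
It also fails if it takes over 70 s, if anything falls off the work surface, if the arm or the gripper's body presses on something with over 40 N, if the wrist force passes 120 N, or if a joint passes its speed limit or range.

## Working session

There is one attempt and no reset: what is moved stays moved. The work goes in short steps, each a Python script; the robot and the scene stay as the last script left them, time stands still between calls to the robot, and variables do not carry over. Pictures are saved under pics/ and viewed, at most 10 in all, crops included, and the job is handed in when it is done.

```bash
mkdir -p pics; ls
python3 - <<'E'
from rig import robot
import numpy as np, cv2
for n in ("scene","top"):
    im,d=robot.grab_frame(n); np.savez(f"{n}.npz",im=im,d=d)
    cv2.imwrite(f"pics/{n}0.png",cv2.cvtColor(im,cv2.COLOR_RGB2BGR))
    c=robot.camera_info(n); print(n,c,(d>0).mean())
print(robot.camera_info("wrist"),robot.read_t())
E
```

```text
pics
scene {'vfov': 52.16751255987816, 'cx': 259.4974437220694, 'cy': 192.74932256215854, 'view': array([[ 0.83730301,  0.5465432 ,  0.01463558, -0.42564663],
       [ 0.45098899, -0.67528607, -0.58360745, -0.18260098],
       [-0.30908347,  0.49525676, -0.81190402,  1.61485002],
       [ 0.        ,  0.        ,  0.        ,  1.        ]])} 0.9961039225260416
top {'vfov': 47.960263561751105, 'cx': 260.5096147899871, 'cy': 197.29816433381023, 'view': array([[ 3.39951819e-04, -9.99993552e-01,  3.57501684e-03,
        -7.35443766e-03],
       [-9.74494495e-01, -1.13355281e-03, -2.24408544e-01,
         5.14758792e-01],
       [ 2.24411149e-01, -3.40754613e-03, -9.74488596e-01,
         1.53428988e+00],
       [ 0.00000000e+00,  0.00000000e+00,  0.00000000e+00,
         1.00000000e+00]])} 0.9957936604817709
{'vfov': 66.62922163159628, 'cx': 252.89937569294352, 'cy': 192.98190479418463, 'T_tool_cam': array([[-6.83743904e-05, -9.50475421e-01, -3.10799726e-01,
         8.39441180e-02],
       [ 9.99999852e-01, -2.32468231e-04,  4.90930160e-04,
         1.65624696e-03],
       [-5.38868113e-04, -3.10799647e-01,  9.50475296e-01,
        -1.57689783e-01],
       [ 0.00000000e+00,  0.00000000e+00,  0.00000000e+00,
         1.00000000e+00]])} 0.1
```

View pics/top0.png

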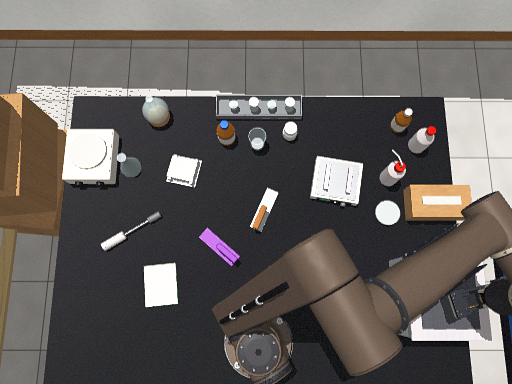

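View pics/scene0.png

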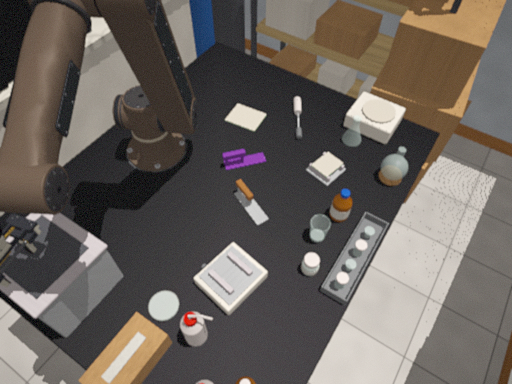

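The top view shows the lifter at (264,210) with its blade tip up-right, the plate on the stand at (184,170), and the dryer at (337,180). The decoys are the purple lifter at (219,246) and the large plate at (160,285). The scene view agrees. I'll get rough poses from colour masks, then refine with the wrist camera.

```bash
cat > h.py <<'E'
import numpy as np, cv2
from rig import robot
def K(c):
    f=192/np.tan(np.radians(c["vfov"]/2)); return f,c["cx"],c["cy"]
def grab(n):
    """image, depth, calibration, T_world_cam"""
    c=robot.camera_info(n)
    if n=="wrist":
        T=np.eye(4);T[:3,:3]=robot.read_tcp_rot();T[:3,3]=robot.read_position();T=T@c["T_tool_cam"]
    else: T=np.linalg.inv(c["view"])
    im,d=robot.grab_frame(n); return im,d,c,T
def plane(uv,c,T,z):
    f,cx,cy=K(c); uv=np.atleast_2d(uv).astype(float)
    r=np.c_[(uv[:,0]-cx)/f,(uv[:,1]-cy)/f,np.ones(len(uv))]@T[:3,:3].T
    return T[:3,3]+r*((z-T[2,3])/r[:,2])[:,None]
def cloud(d,c,T):
    f,cx,cy=K(c); v,u=np.mgrid[:d.shape[0],:d.shape[1]]
    P=np.stack([(u-cx)/f*d,(v-cy)/f*d,d],-1)@T[:3,:3].T+T[:3,3]; P[d==0]=np.nan
    return P
def rect(xy):
    """min area rect in m -> centre, sides, axis angle of the first side (deg)"""
    r=cv2.minAreaRect((np.asarray(xy)[:,:2]*1000).astype(np.float32)); b=cv2.boxPoints(r)
    e=b[1]-b[0]; g=b[2]-b[1]
    return np.round(np.array(r[0])/1000,4),np.round([np.hypot(*e),np.hypot(*g)],1),round(float(np.degrees(np.arctan2(e[1],e[0]))),2)
def down(yaw):
    """tool pointing down, tool x axis at yaw (deg) in world"""
    a=np.radians(yaw);c,s=np.cos(a),np.sin(a)
    return np.array([[c,s,0],[s,-c,0],[0,0,-1.]])
def save(im,n): cv2.imwrite(f"pics/{n}.png",cv2.cvtColor(im,cv2.COLOR_RGB2BGR))
E
python3 - <<'E'
from h import *
z=np.load("top.npz");im,d=z["im"],z["d"];c=robot.camera_info("top");T=np.linalg.inv(c["view"])
P=cloud(d,c,T)
for n,(u,v) in dict(lift_h=(259,217),blade=(269,198),plate=(184,170),dryer=(337,180),beaker=(257,138),bench=(300,250),amber=(226,133),petri=(388,212),jar=(290,130),purple=(219,246),wash=(393,174),brush=(131,231),rack=(260,107),bigplate=(160,285),flask=(130,166)).items(): print(n,P[v,u].round(3))
hsv=cv2.cvtColor(im,cv2.COLOR_RGB2HSV)
def comp(m,box):
    q=np.zeros_like(m);a,b,e,f=box;q[b:f,a:e]=m[b:f,a:e]
    n,l,s,_=cv2.connectedComponentsWithStats(q.astype(np.uint8));k=1+np.argmax(s[1:,4]);ys,xs=np.where(l==k);return np.c_[xs,ys]
w=(hsv[...,2]>90)
print("lifter",rect(plane(comp(w,(240,180,290,240)),c,T,0.02)))
print("stand/plate",rect(plane(comp(w,(160,145,212,195)),c,T,0.02)))
print("plate",rect(plane(comp(hsv[...,2]>215,(160,145,212,195)),c,T,0.034)))
print("dryer",rect(plane(comp(w,(300,145,372,215)),c,T,0.045)))
big=cv2.resize(im[140:220,150:380],None,fx=3.4,fy=3.4,interpolation=cv2.INTER_CUBIC);save(big,"crop1")
E
```

```text
lift_h [ 0.44  -0.001  0.064]
blade [ 0.525 -0.04   0.   ]
plate [0.625 0.283 0.039]
dryer [ 0.585 -0.294  0.045]
beaker [0.765 0.007 0.011]
bench [ 0.241 -0.077  0.816]
amber [0.748 0.121 0.106]
petri [ 0.468 -0.487  0.018]
jar [ 0.772 -0.118  0.075]
purple [0.334 0.142 0.065]
wash [ 0.586 -0.481  0.125]
brush [0.395 0.474 0.02 ]
rack [ 0.899 -0.005  0.004]
bigplate [0.199 0.359 0.007]
flask [0.633 0.481 0.064]
lifter (array([ 0.4796, -0.0198]), array([165.9,  49. ], dtype=float32), -23.78)
stand/plate (array([0.6308, 0.29  ]), array([113.9, 119.8], dtype=float32), -11.73)
plate (array([0.6264, 0.2942]), array([108.3, 102.2], dtype=float32), -11.68)
dryer (array([ 0.5851, -0.2923]), array([170.2, 181.6], dtype=float32), -9.72)
```

View pics/crop1.png

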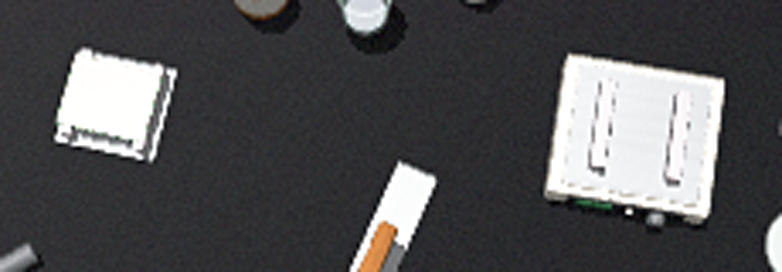

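The crop shows the plate on its stand slightly toward the stand's front-left, and the dryer with its two ribs. Next come close wrist views of the lifter, stand and dryer.

Run:
```python
from h import *
print(robot.read_tcp_rot().round(3))
for p in ([.46,-.01,.25],[.56,.29,.25],[.5,-.28,.25],[.71,-.31,.12]):
    for y in (-15,165):
        q=robot.ik(p,down(y)); print(p,y,None if q is None else np.round(q))
def go(p,y):
    robot.goto(p,down(y)); robot.dwell(.3)
for n,p in dict(dryer=(.585,-.29,.29),lift=(.48,-.02,.25),stand=(.62,.285,.25)).items():
    try: go(p,-12)
    except robot.Unreachable: print(n,"unreach"); continue
    im,d,c,T=grab("wrist"); np.savez(f"w_{n}.npz",im=im,d=d,T=T); save(im,"w_"+n)
    print(n,robot.read_t(),robot.read_position().round(4) if hasattr(robot.read_position(),'round') else robot.read_position())
a=[cv2.resize(cv2.imread(f"pics/w_{n}.png"),(400,300)) for n in("dryer","lift","stand")]
cv2.imwrite("pics/mont.png",np.vstack([np.hstack(a[:2]),np.hstack([a[2],a[2]*0])]))
```

```text
[[-0.973 -0.233 -0.   ]
 [-0.233  0.973  0.001]
 [ 0.     0.001 -1.   ]]
[0.46, -0.01, 0.25] -15 [ 23.  -1. -23.   0. -68.  52.]
[0.46, -0.01, 0.25] 165 [  23.   -1.  -23.    0.  -68. -128.]
[0.56, 0.29, 0.25] -15 [ 45.  16.  -3.   0. -71.  30.]
[0.56, 0.29, 0.25] 165 [  45.   16.   -3.    0.  -71. -150.]
[0.5, -0.28, 0.25] -15 [-10.  10. -10.   0. -69.  85.]
[0.5, -0.28, 0.25] 165 [-10.  10. -10.   0. -69. -95.]
[0.71, -0.31, 0.12] -15 [ -9.  34.   8.   0. -64.  84.]
[0.71, -0.31, 0.12] 165 [ -9.  34.   8.   0. -64. -96.]
dryer 2.4917 [ 0.5848 -0.2903  0.2899]
lift 3.9667 [ 0.4802 -0.0205  0.2498]
stand 5.5833 [0.6201 0.2844 0.2505]
```

View pics/mont.png

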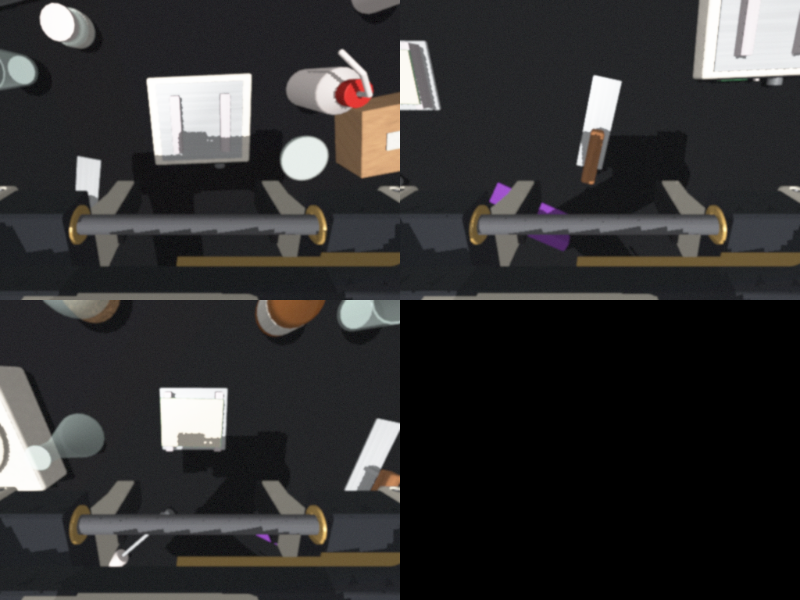

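The montage (half-size cells) shows the dryer in cell 1 at about (200,118), the lifter in cell 2 at about (600,130), and the plate and stand in cell 3 at about (193,420). All are clear of the gripper. Now I'll measure them.

```bash
cat > m.py <<'E'
from h import *
cW=robot.camera_info("wrist")
def big(m,ctr,r):
    """largest component of m among pixels whose... within r px of ctr"""
    q=np.zeros(m.shape,np.uint8);cv2.circle(q,ctr,r,1,-1);q&=m.astype(np.uint8)
    n,l,s,_=cv2.connectedComponentsWithStats(q);k=1+np.argmax(s[1:,4]);ys,xs=np.where(l==k);return np.c_[xs,ys]
def load(n):
    z=np.load(f"w_{n}.npz");im,d,T=z["im"],z["d"],z["T"];P=cloud(d,cW,T);return im,P,T,cv2.cvtColor(im,cv2.COLOR_RGB2HSV)
E
python3 - <<'E'
from m import *
s=512/400
px=lambda u,v:(int(u*s),int(v*s))
im,P,T,h=load("dryer"); 
z=P[...,2]; print("z levels",[P[px(*a)[::-1]].round(4) for a in((177,120),(224,120),(200,120),(120,100))])
t=big((z>.03)&(z<.09),px(200,118),85); print("dryer box",rect(plane(t,cW,T,.045)))
for a in((177,118),(225,118)):
    t=big((z>.056)&(z<.08),px(*a),30); print("rib depth",len(t),rect(plane(t,cW,T,.065)))
im,P,T,h=load("lift");z=P[...,2]; C=px(200,130)
print("z",P[px(209,90)[::-1]].round(4),P[px(195,150)[::-1]].round(4))
t=big((h[...,1]>90)&(h[...,0]<25)&(h[...,2]>40),C,80); print("handle colour",rect(plane(t,cW,T,.066)))
t=big((z>.05)&(z<.08),C,80); print("handle depth",rect(plane(t,cW,T,.066)))
t=big((h[...,2]>130)&(h[...,1]<60),C,80); print("blade",rect(plane(t,cW,T,.004)))
im,P,T,h=load("stand");z=P[...,2]; C=px(193,120)
print("z",P[px(193,110)[::-1]].round(4),P[px(173,95)[::-1]].round(4),P[px(200,94)[::-1]].round(4))
t=big((z>.0318)&(z<.045),C,70); print("plate depth",rect(plane(t,cW,T,.034)))
t=big((h[...,2]>60)&(z<.05)&(z>-.01),C,70); print("stand all",rect(plane(t,cW,T,.006)))
u,v=px(193,120)
w=np.hstack([cv2.resize(im[v-55:v+55,u-55:u+55],(400,400),interpolation=cv2.INTER_CUBIC), cv2.resize(cv2.applyColorMap((np.clip(np.nan_to_num(z[v-55:v+55,u-55:u+55])/.045,0,1)*255).astype(np.uint8),cv2.COLORMAP_JET),(400,400),interpolation=0)])
save(w,"standcrop"); print(u,v)
E
```

```text
z levels [array([ 0.6072, -0.2567,  0.0638]), array([ 0.5908, -0.3343,  0.0643]), array([ 0.5954, -0.295 ,  0.044 ]), array([ 0.6568, -0.1494, -0.0021])]
dryer box (array([ 0.5869, -0.2934]), array([167.8, 175.8], dtype=float32), -9.7)
rib depth 736 (array([ 0.6087, -0.255 ]), array([78.4, 16.5], dtype=float32), -9.71)
rib depth 727 (array([ 0.5919, -0.3358]), array([79.5, 15.7], dtype=float32), -9.61)
z [ 0.5378 -0.0501  0.0046] [ 0.4563 -0.0085  0.065 ]
handle colour (array([ 0.4447, -0.0017]), array([93.2, 23.5], dtype=float32), -22.09)
handle depth (array([ 0.446 , -0.0022]), array([91.3, 21.7], dtype=float32), -23.68)
blade (array([ 0.5119, -0.0317]), array([101.,  50.], dtype=float32), -23.71)
z [0.6548 0.2867 0.0338] [0.6832 0.3165 0.0073] [0.6746 0.2705 0.005 ]
plate depth (array([0.6342, 0.2945]), array([ 81. , 100.7], dtype=float32), -13.43)
stand all (array([0.6318, 0.2923]), array([116. , 121.2], dtype=float32), -12.06)
247 153
```

View pics/standcrop.png

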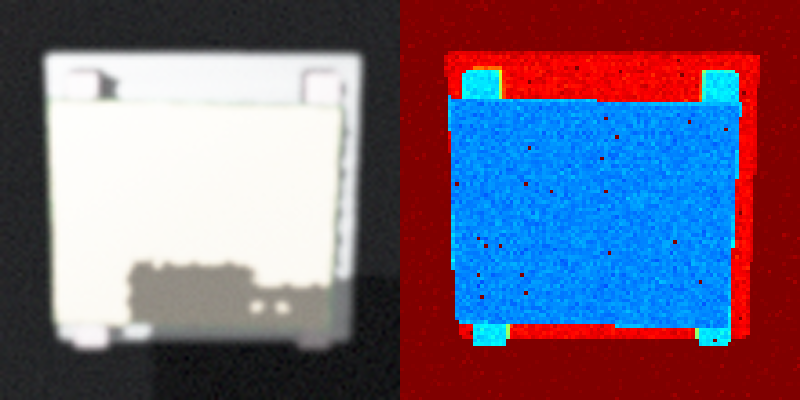

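The left half shows the plate filling (50..340, 100..330) of the crop. It is turned a little relative to the rails, whose ends show at top and bottom. One more calculation fixes the rib and rail geometry, then I grasp.

Run:
```python
from m import *
im,P,T,h=load("dryer");z=P[...,2]
for a in((177,118),(225,118)):
    t=big((z>.056)&(z<.08),(int(a[0]*1.28),int(a[1]*1.28)+10),65 if 0 else 60); t=plane(t,cW,T,.065); print(len(t),rect(t))
m=(z>.056)&(z<.08); n,l,s,ce=cv2.connectedComponentsWithStats(m.astype(np.uint8))
for k in range(1,n):
    if s[k,4]>150 and 150<ce[k,0]<340 and ce[k,1]<220:
        ys,xs=np.where(l==k); print(s[k],rect(plane(np.c_[xs,ys],cW,T,.065)))
im,P,T,h=load("stand")
q=np.array([[62,70],[100,70],[303,70],[338,70],[73,345],[107,345],[297,345],[330,345]])*.275+[192,98]
w=plane(q,cW,T,.03)[:,:2]; L0,R0,L1,R1=w[:2].mean(0),w[2:4].mean(0),w[4:6].mean(0),w[6:].mean(0)
print("rail yaw",[np.degrees(np.arctan2(*(a-b)[::-1])).round(2) for a,b in((L0,L1),(R0,R1))],"centre",w.mean(0).round(4),"len",np.linalg.norm(L0-L1),"gap",np.linalg.norm(L0-R0))
```

```text
921 (array([ 0.5982, -0.2532]), array([99.9, 16.6], dtype=float32), -9.61)
914 (array([ 0.5846, -0.3346]), array([99.6, 15.7], dtype=float32), -9.61)
[281 119  13  75 914] (array([ 0.5846, -0.3346]), array([99.6, 15.7], dtype=float32), -9.61)
[216 122  18  75 921] (array([ 0.5982, -0.2532]), array([99.9, 16.6], dtype=float32), -9.61)
rail yaw [np.float64(-12.48), np.float64(-11.9)] centre [0.6331 0.2911] len 0.09993936186716916 gap 0.08273753585592433
```

```bash
cat >> m.py <<'E'
def ax(y): a=np.radians(y); return np.array([np.cos(a),np.sin(a)]),np.array([-np.sin(a),np.cos(a)])
def blade(n):
    """blade top / plate cloud in frame with tool yaw, relative to TCP"""
    im,d,c,T=grab("wrist"); P=cloud(d,c,T); R=np.asarray(robot.read_tcp_rot()); p=np.asarray(robot.read_position())
    Q=(P-p)@np.c_[R[:,0],-R[:,1],-R[:,2]]; np.savez(f"w_{n}.npz",im=im,d=d,T=T); save(im,"w_"+n); return im,Q
E
python3 - <<'E'
from m import *
y=-23.7; f,l=ax(y); o=np.array([.4447,-.0019]); g=o+.015*f
robot.goto([*g,.14],down(y)); robot.servo_line([*g,.034],speed=.1)
robot.move_gripper(0.0); robot.dwell(.2)
print("grip",robot.read_grip_width(),robot.read_finger_force(),robot.read_force())
robot.servo_line([*g,.174],speed=.1); robot.dwell(.4)
print(robot.read_t(),robot.read_position(),robot.read_force(),robot.read_ft_torque(),robot.read_grip_width())
im,Q=blade("held")
m=(abs(Q[...,0]-.065)<.04)&(abs(Q[...,1])<.015)&(abs(Q[...,2]+.03)<.03)
A=Q[m]; print(len(A),"slope x,y deg, z0",np.degrees(np.polyfit(A[:,0],A[:,2],1)[0]),np.degrees(np.polyfit(A[:,1],A[:,2],1)[0]),A[:,2].mean())
m=(abs(Q[...,0]-.07)<.08)&(abs(Q[...,1])<.05)&(abs(Q[...,2]+.03)<.02);A=Q[m]
print("rect",rect(A),"tip",np.percentile(A[:,0],[95,99.5]),"lat",np.percentile(A[A[:,0]>.04,1],[1,99]))
E
```

```text
grip 0.24877181797735792 29.987431168556213 [-0.58504055  0.25868486 -1.42103832]
11.3167 [ 0.45838713 -0.00794915  0.17387012] [-0.1914968   0.35428827 -2.29780345] [-0.06047371  0.18154248  0.02692532] 0.2450787898819672
6144 slope x,y deg, z0 0.0235964500167169 -0.11330622691435653 -0.030481670038204903
rect (array([0.0514, 0.0019]), array([113.7,  48.1], dtype=float32), -0.14) tip [0.10430716 0.10802286] lat [-0.02157323  0.02527897]
```

View pics/w_held.png

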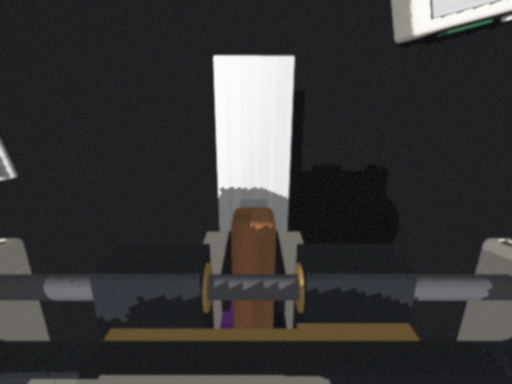

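The wrist view shows the blade straight ahead of the handle, at columns 214–294 with its tip at row 56, held level without droop. Now I insert it and lift.

Run:
```python
from m import *
y=-13.4; f,l=ax(y); p=np.array([.6342,.2945])-.0655*f-.0019*l; pre=p-.13*f
robot.goto([*pre,.15],down(y)); robot.servo_line([*pre,.048],speed=.12); robot.dwell(.2)
print(robot.read_position(),robot.read_force())
robot.servo_line([*p,.048],speed=.06); robot.dwell(.2)
print(robot.read_position(),robot.read_force(),robot.read_t())
robot.servo_line([*p,.056],speed=.03); print(robot.read_force())
robot.servo_line([*p,.066],speed=.008); robot.dwell(.1); print(robot.read_force())
robot.servo_line([*p,.085],speed=.02); robot.dwell(.3)
print(robot.read_position(),robot.read_force(),robot.read_t())
im,Q=blade("lifted")
m=(abs(Q[...,0]-.075)<.06)&(abs(Q[...,1])<.065)&(abs(Q[...,2]+.0262)<.006);A=Q[m]
print("plate rect",rect(A),A[:,2].mean(),np.degrees(np.polyfit(A[:,0],A[:,2],1)[0]),np.degrees(np.polyfit(A[:,1],A[:,2],1)[0]))
```

```text
[0.44386538 0.33834454 0.04875125] [-1.06356037 -0.11479579 -2.06736217]
[0.56993612 0.30787903 0.04802439] [-0.42942464  0.17859625 -2.05553913] 16.3917
[-0.502504   -0.22694993 -2.47132213]
[-0.34005159 -0.29436826 -3.7520638 ]
[0.57001811 0.30781024 0.0849164 ] [-0.35766246 -0.30111527 -1.90907229] 19.7083
plate rect (array([0.0618, 0.0017]), array([102.3,  93.6], dtype=float32), -89.97) -0.026779741612495526 0.04742684412308882 -0.05153568405603917
```

View pics/w_lifted.png

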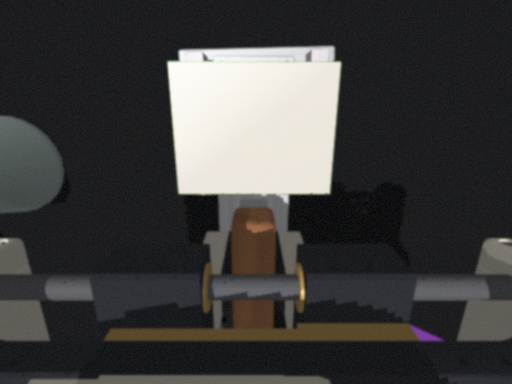

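The plate sits squarely on the blade, at columns 170–340 and rows 62–194. Next I raise it, measure it precisely and carry it over.

```bash
cat >> m.py <<'E'
def plate_c(n):
    im,Q=blade(n)
    m=(abs(Q[...,0]-.075)<.07)&(abs(Q[...,1]-.002)>.028)&(abs(Q[...,1])<.065)&(abs(Q[...,2]+.0265)<.006);A=Q[m]
    r=rect(A); yaw=(r[2]+45)%90-45; print("plate",r,yaw,A[:,2].mean()); return r[0],yaw
E
python3 - <<'E'
from m import *
p=np.asarray(robot.read_position()); robot.servo_line([p[0],p[1],.155],speed=.035); robot.dwell(.2)
c,dy=plate_c("high")
def tgt(c,dy):
    y=-9.6-dy; f,l=ax(y); return y,np.array([.5914,-.2939])-c[0]*f-c[1]*l
y,t=tgt(c,dy); print(y,t)
robot.servo_line([*t,.155],ori=down(y),speed=.11); robot.dwell(.4)
print(robot.read_t(),robot.read_position())
c2,dy2=plate_c("over"); y,t=tgt(c2,dy2); print("corrected",y,t)
E
```

```text
plate (array([0.0643, 0.0015]), array([ 81.8, 102.2], dtype=float32), -0.07) -0.07000000000000028 -0.026620922805173117
-9.53 [ 0.52773906 -0.28473353]
28.1083 [ 0.52773411 -0.28472527  0.1549906 ]
plate (array([0.0647, 0.0018]), array([ 81.4, 102.1], dtype=float32), -0.09) -0.09000000000000341 -0.026581542483964105
corrected -9.509999999999996 [ 0.52729179 -0.28498554]
```

View pics/w_over.png

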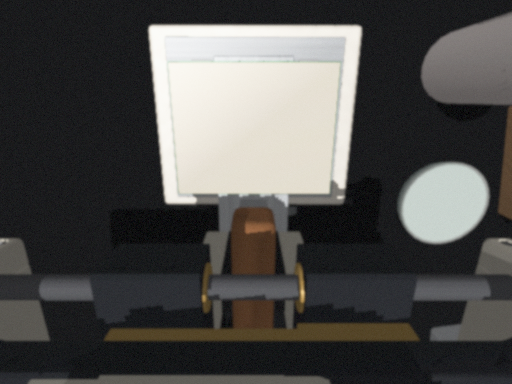

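Seen from above, the plate is over the dryer with its edges parallel to the box. Now I lower it, draw the lifter out and check.

Run:
```python
from m import *
y=-9.51; t=np.array([.5273,-.2849]); f,l=ax(y); R=down(y)
robot.servo_line([*t,.108],ori=R,speed=.035); print(robot.read_force())
robot.servo_line([*t,.090],speed=.008); robot.dwell(.1); print(robot.read_force())
robot.servo_line([*t,.0865],speed=.01); robot.dwell(.2); print(robot.read_force(),robot.read_t())
robot.servo_line([*(t-.14*f),.0865],speed=.05); robot.dwell(.1); print(robot.read_position(),robot.read_force(),robot.read_t())
robot.servo_line([*(t-.14*f),.19],speed=.1); robot.dwell(.2)
im,d,c,T=grab("wrist"); P=cloud(d,c,T);z=P[...,2]; save(im,"placed")
m=(abs(P[...,0]-.59)<.09)&(abs(P[...,1]+.294)<.1)&(abs(z-.069)<.009)
print("plate",rect(P[m]),"z",P[m][:,2].mean())
```

```text
[-0.68141487  0.12121123 -3.12812344]
[ 0.72836988 -0.20248719 -1.24499164]
[-1.16813289 -0.52135322 -1.7302081 ] 32.85
[ 0.38928015 -0.26178116  0.08646445] [-0.67283912 -0.46875335 -2.46589354] 35.9
plate (array([ 0.5454, -0.2867]), array([ 9.5, 99.8], dtype=float32), -9.6) z 0.06405879650863383
```

View pics/placed.png

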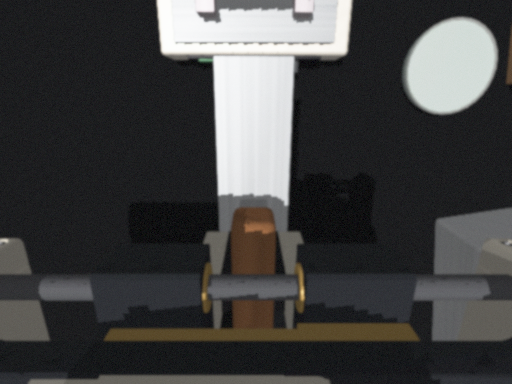

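The blade is free of the dryer and the rib ends show, with the plate just beyond the view. I'll lay the lifter down, then check the plate from above.

Run:
```python
from m import *
y=-23.7; f,l=ax(y); g=np.array([.4447,-.0019])+.0165*f
robot.servo_line([*g,.19],ori=down(y),speed=.12)
robot.servo_line([*g,.05],speed=.08); robot.servo_line([*g,.0343],speed=.015); robot.dwell(.2); print(robot.read_force())
robot.move_gripper(1.0); robot.dwell(.2)
robot.servo_line([*g,.16],speed=.1)
robot.goto([.57,-.29,.29],down(-10)); robot.dwell(.4)
im,d,c,T=grab("wrist"); P=cloud(d,c,T);z=P[...,2]; save(im,"final")
m=(abs(P[...,0]-.59)<.09)&(abs(P[...,1]+.294)<.1)&(z>.0665)&(z<.08)
k=cv2.morphologyEx(m.astype(np.uint8),cv2.MORPH_OPEN,np.ones((5,5)))>0
A=P[k]; X=np.c_[A[:,:2]-A[:,:2].mean(0),np.ones(len(A))]
print("plate",rect(A),"z",A[:,2].mean(),np.degrees(np.linalg.lstsq(X,A[:,2],rcond=None)[0][:2]),robot.read_t())
h=cv2.cvtColor(im,cv2.COLOR_RGB2HSV)
im,d,c,T=grab("top"); P=cloud(d,c,T); a=P[190:235,245:285]; print("lifter top z",np.nanpercentile(a[...,2],[50,99]))
save(np.hstack([cv2.imread("pics/final.png")[:250,100:450,::-1],im[120:370,130:480]]),"final2")
```

```text
[-0.50103955  1.00995318 -1.70444306]
plate (array([ 0.5913, -0.2936]), array([ 80. , 100.7], dtype=float32), -9.94) z 0.0683460536455856 [0.01204825 0.04388545] 47.4583
lifter top z [0.78038911 0.80288268]
```

View pics/final2.png

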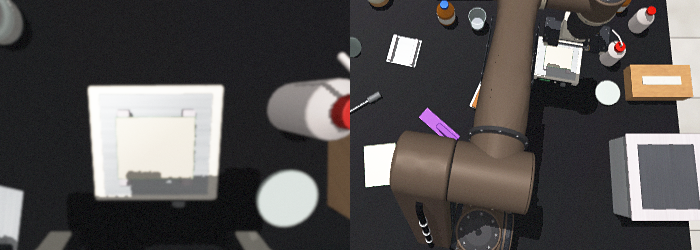

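The left view shows the plate flat and square across the ribs, about 0.3 mm and 0.3° from target. The lifter's blade shows on the bench at lower left, and nothing else has moved.

```bash
python3 -c "
from rig import robot
print(robot.job_done())"
```

```text
the job is handed in; nothing more can be done
None
```

The plate is on the dryer's two ribs, level and within about 0.3 mm and 0.4° of target by the wrist camera, and the lifter is back in its starting place on the bench; I handed the job in at about 48 s, though the arm hid most of the lifter in the last top view, so I did not confirm by picture that it lies flat.

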